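# Snap the cover onto the dryer control box

## Robot

A 6-joint arm with a two-finger parallel gripper is mounted at the origin on the work surface. World frame = base frame: x ahead of the robot, y to its left, z up, the work surface at z = 0. Lengths are in m, angles in rad, forces in N, time in s.
With the tool pointing down it reaches from about 0.325 to 0.775 m from the base axis. Payload 5.5 kg.
Tool frame: the origin (TCP) lies at the very end of the fingers, on their centre line; the grasp point (between the pads) lies 19 mm behind it; z points along the fingers, y is the line along which they close (so a half turn about z gives the same grasp; the last joint's range is limited). The gripper opens to 85 mm and grips with 20 to 120 N. Pads are 22 mm wide; open, the fingers measure 114 mm over their backs; the gripper's body (76 mm by 85 mm) begins 54 mm behind the grasp point. The pads swing forward as they close: fully open they stand 13 mm farther back than shut.
Start: joints at [-1.328, 0.091, 1.231, -0, 1.82, -0.057], TCP at [0.177, -0.573, 0.231] pointing down, gripper open.
Joint ranges: [-2.87, 2.87], [-0.86, 2.18], [0.17, 2.46], [-1.51, 4.65], [0.06, 2.69], [-2.65, 2.65]. Speed limits (rad/s): [2.57, 2.57, 3.01, 3.14, 3.14, 3.14].

## Interface

Orientations are given as a rotation vector (axis times angle).
In Python, from workcell import robot gives the robot as it stands.
- The arm moves only by the shell command python3 -m pendant 'ROWS' [FORCE]. ROWS is JSON, a list that holds one entry, the list of rows, each a list of 7 numbers: the shift along the tool's x, y, z in m, then the turn, a rotation vector about the tool's x, y, z in degrees, then the opening, from 0 (shut) to 1 (fully open). A call has 1 to 8 rows; each row is the pose to reach, as a shift and turn from the pose commanded when the call began, along the tool's axes at that moment; what a row does not reach only later rows make up. A row lasts 1/12 s, in which the tool goes at most 41.7 mm and 7.16 degrees, less where a joint would pass 70% of its speed; a pose out of reach is approached as far as the arm can. A call with a gripper value outside its range is refused whole. The fingers move at their own pace and stop on an object; FORCE is the grip in N (left out, the last holds). Time passes only in rows, so rows that repeat a pose let the fingers close. It gives the time, the measured TCP pose, the force and the opening at its end, in the units of the state.
- robot.read_state(): the state, without advancing time (a new reading comes with each control period).
- robot.read_camera(name): name is "scene" or "top" or "wrist"; returns the picture (420x560x3 uint8, red, green, blue); there is no depth.
- robot.camera_info(name): a dict with "vertical_fov" (degrees; the focal length in pixels is half the picture's height over the tangent of half this angle, whatever the lens; pixels are square), "cx", "cy" (the principal point, pixels), "dist_coeffs" ([k1, k2, p1, p2, k3] as OpenCV has them; the pictures are not rectified), "R" (3x3) and "t" (3): a world point X has camera coordinates R X + t. Camera axes: x right, y down, z forward; pixel columns grow to the right and rows downward; lengths in m; the calibration is good to about 2 mm. A picture is of the moment at which its call begins: read the wrist's pose just before it. camera_info takes no time and is no camera call; for the wrist camera it gives the pose at the moment of the call.
- robot.sign_off(): hands the job in, once; it reports no verdict.
The state is a dict: "t": time; "joint_positions": joint angles; "qvel": joint speeds; "joint_torque": joint torques, N m; "tcp_pos": TCP position; "orientation": TCP orientation; "contact_force": force on the tool from outside, world axes, zero at the start; "moment": the same for the moment, N m; "finger_gap": opening from 0.0 (shut) to 1.0 (fully open).
Only numpy, scipy, OpenCV 4.12 (cv2) and the standard library are available. Lean on these libraries where they do the work, as an engineer would, in place of code of your own. Each camera call takes 0.05 s, during which the arm holds its last target. There are 200 camera calls.

## Task

The control box of the print shop's dryer stands open on the bench. Take the cover plate that has four holes by its handle, set it over the four snap posts of the box and press it down evenly until all four posts have clicked through and it lies flush on the rim, then let go and move clear. Leave the other cover plate, with only two holes, where it is.

Things in the scene. Friction and masses are not known exactly. Their poses are not given: they have to be found in the camera images.
- box: open grey steel control box, fixed to the bench: 180 mm along its x, 120 along its y, rim 45 mm high. Origin: centre of its underside, on the bench; z up. Four white snap posts stand in it at x +-55, y +-35 mm. Pressed home, the cover lies flat on the rim under the posts' barbs, its underside 45 mm and its handle's centre 68 mm above the bench.
- posts (a point): point midway between the tips of the four snap posts, 80 mm above the bench; axes as the box. Each post: 23 mm shaft, cone from 53 mm high to the tip, and two spring barbs that stick out 16 mm from its axis along x, 53 mm above the bench. A plate pushed down presses the barbs in, then they spring out above it: 10 to 20 N in all for a slow push; merely dropped, it stays on the barbs.
- cover_grip (a point): centre of the handle of the loose cover to fit, which lies flat, handle up: plate 180 (x) by 120 (y) by 5 mm, 120 g, four 26 mm square holes at x +-55, y +-35 mm; fits either way round. Handle on its middle: black block 50 mm long (x), 16 thick (y), 36 high. The point is half-way up it, 23 mm above the plate's underside, 18 above its top; z up.
- spare_grip (a point): the other cover, not to be used: same plate, handle and point at the handle's centre, but only two holes, at x = +-55 mm on its middle line.
Things that resemble listed ones, but are neither listed nor needed, are in the scene too. Leave any orange or turquoise look-alike of the part that bears cover_grip alone.

How it is judged:
By the outcome, as a careful person would: the job done as asked, in the order asked, and still so for the second after the job is handed in, with the robot touching nothing.
It also fails if it takes over 45 s, if anything falls off the work surface, if the arm or the gripper's body presses on something with over 40 N, if the wrist force passes 120 N, or if a joint passes its speed limit or range.

## Working session

There is one attempt and no reset: what is moved stays moved. The work goes in short steps, Python scripts to look and compute and a shell command to move; the robot and the scene stay as the last step left them, time stands still between calls to the robot, and variables do not carry over. Pictures are saved under pics/ and viewed, on a budget of 10 in all, crops included, one or two more only if the job needs it, and the job is handed in when it is done.

```bash
mkdir -p pics; ls; python3 - <<'E'
from workcell import robot
import cv2,numpy as np
s=robot.read_state();print(s)
for n in("top","scene"):
    im=robot.read_camera(n);cv2.imwrite(f"pics/{n}0.png",im[:,:,::-1]);
    i=robot.camera_info(n);print(n,i)
E
```

```text
pics
{'t': 0.0, 'joint_positions': array([-1.32768597e+00,  9.18662436e-02,  1.23191718e+00, -2.85709127e-05,
        1.81980836e+00, -5.66937006e-02]), 'qvel': array([ 0.00017034,  0.00034755, -0.00062698, -0.00149953,  0.00102122,
        0.00085451]), 'joint_torque': array([ 2.81271525e-03, -4.58728409e+01, -4.18030429e+01,  2.39477113e-04,
        1.15747264e-02, -3.33048320e-05]), 'tcp_pos': array([ 0.17712156, -0.57295202,  0.23012879]), 'orientation': array([-3.10439798e+00, -4.68861653e-01,  3.35376102e-04]), 'contact_force': array([-0.25282321, -0.63001153, -0.73042877]), 'moment': array([-0.02320245, -0.01785189,  0.01232214]), 'finger_gap': 0.9987682504340567}
top {'vertical_fov': 45.54850091569015, 'cx': 280.77485801622834, 'cy': 201.8574349159412, 'dist_coeffs': array([-0.16798911,  0.        ,  0.        ,  0.        ,  0.        ]), 'R': array([[-0.01665305, -0.99975289, -0.014725  ],
       [-0.99599933,  0.01788007, -0.08755358],
       [ 0.08779523,  0.01320806, -0.99605098]]), 't': array([0.00655892, 0.4406499 , 1.31944156])}
scene {'vertical_fov': 46.94375438290446, 'cx': 283.6145430033883, 'cy': 202.50729472860598, 'dist_coeffs': array([-0.0404095,  0.       ,  0.       ,  0.       ,  0.       ]), 'R': array([[ 0.26575054,  0.96399798,  0.00919479],
       [ 0.82791241, -0.22332793, -0.51447611],
       [-0.49390048,  0.14433478, -0.85745541]]), 't': array([-0.11429904, -0.33363652,  1.25665026])}
```

View pics/top0.png

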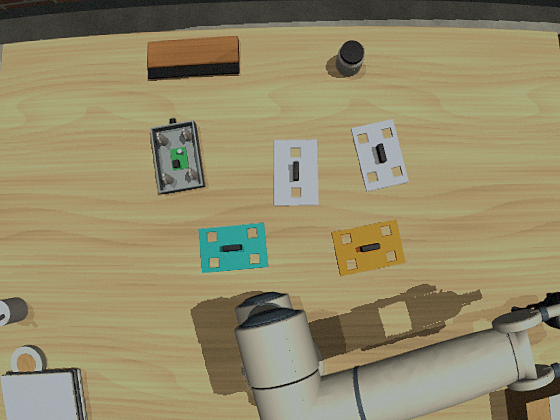

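View pics/scene0.png

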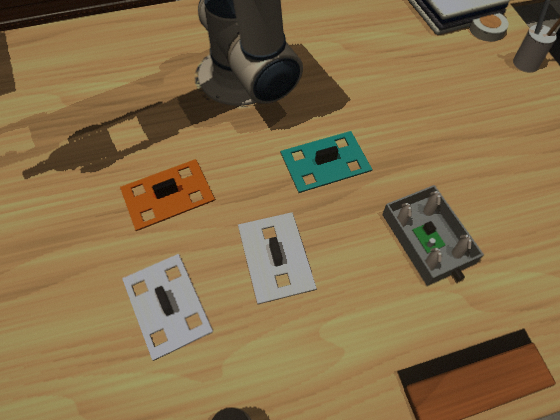

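The top view shows the white four-hole cover at about (380,155), the two-hole spare at (296,172), the box at (177,157), and the turquoise and orange look-alikes at (233,247) and (368,247). The scene view shows the same layout, with the cover at (168,305) and the box at (432,235).

```bash
cat > h.py <<'E'
import cv2,numpy as np
from workcell import robot
def rays(i,px):
    f=210/np.tan(np.radians(i["vertical_fov"]/2));K=np.array([[f,0,i["cx"]],[0,f,i["cy"]],[0,0,1]])
    u=cv2.undistortPoints(np.float64(px).reshape(-1,1,2),K,i["dist_coeffs"])[:,0]
    return -i["R"].T@i["t"],np.c_[u,np.ones(len(u))]@i["R"]
def onplane(i,px,z):
    c,d=rays(i,px);return c+d*((z-c[2])/d[:,2])[:,None]
def blobs(mask,amin):
    cs,_=cv2.findContours(mask.astype(np.uint8),cv2.RETR_EXTERNAL,cv2.CHAIN_APPROX_NONE)
    return [c for c in cs if cv2.contourArea(c)>amin]
def rect(P):
    (c,s,a)=cv2.minAreaRect(np.float32(P[:,:2]*1000))
    if s[0]<s[1]: s=s[::-1];a+=90
    return np.round([c[0],c[1],s[0],s[1],(a+90)%180-90],1)   # mm, deg of long axis
def white(im):
    h=cv2.cvtColor(im,cv2.COLOR_RGB2HSV);return (h[...,1]<50)&(h[...,2]>140)
E
python3 - <<'E'
from h import *
for n in("top","scene"):
    im=cv2.imread(f"pics/{n}0.png")[:,:,::-1].copy();i=robot.camera_info(n)
    for c in blobs(white(im),1000): print(n,"white",c.mean((0,1)),rect(onplane(i,c,.005)))
    # box: low saturation, inside rough window
    h=cv2.cvtColor(im,cv2.COLOR_RGB2HSV)
    w={"top":(110,205,140,215),"scene":(175,295,370,490)}[n]
    m=np.zeros(im.shape[:2],bool);m[w[0]:w[1],w[2]:w[3]]=((h[...,1]<70))[w[0]:w[1],w[2]:w[3]]
    m=cv2.morphologyEx(m.astype(np.uint8),cv2.MORPH_OPEN,np.ones((5,5)))
    for c in blobs(m,800): print(n,"box",c.mean((0,1)),rect(onplane(i,c,.045)))
    x,y,ww,hh={"top":(140,110,75,95),"scene":(370,175,120,120)}[n]
    p=cv2.resize(im[y:y+hh,x:x+ww],(400,400*hh//ww),interpolation=cv2.INTER_CUBIC); globals()[n]=p
H=max(top.shape[0],scene.shape[0]);c=np.zeros((H,800,3),np.uint8);c[:top.shape[0],:400]=top;c[:scene.shape[0],400:]=scene
cv2.imwrite("pics/box0.png",c[:,:,::-1])
E
```

```text
top white [311.9962406  400.77067669] [-84.9 -70.  273.  125.1  88.7]
top white [ 38.84279476 396.66812227] [-103.   701.9  230.2  136.3  -84.4]
top white [437.7314578  379.64450128] [ -56.5 -425.5  444.8  149.   -76.7]
top white [279.13080169 352.25316456] [ 36.3  10.4 168.3 167.6 -75.3]
top white [295.40740741 171.9212963 ] [ 5.236e+02 -4.190e+01  1.819e+02  1.217e+02 -2.000e-01]
top white [379.57487923 154.71497585] [ 568.4 -274.6  182.4  120.2   11.7]
top box [175.82644628 156.22727273] [567.2 275.8 183.  126.7   8.1]
scene white [165.66176471 306.20955882] [ 568.2 -275.3  179.1  119.2   11.8]
scene white [275.43726236 257.71102662] [523.8 -43.6 178.7 119.1  -0.6]
scene box [430.35986159 233.28027682] [575.9 268.  180.6 139.4   8.5]
```

View pics/box0.png

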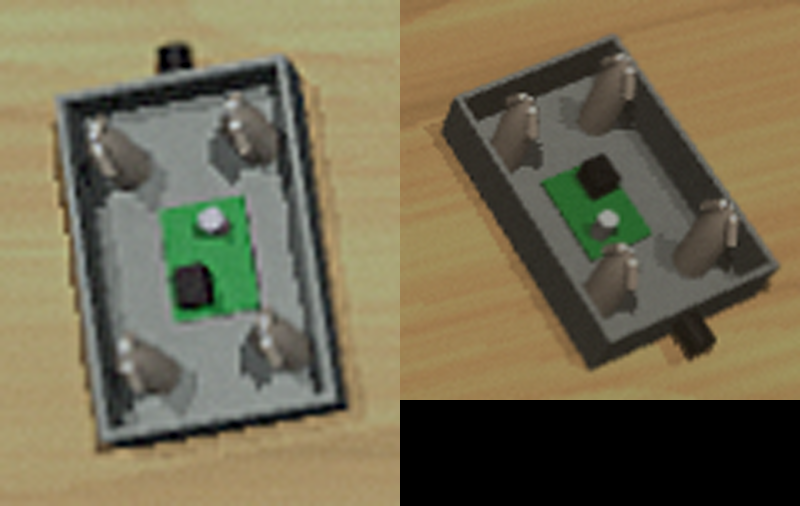

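```bash
cat >> h.py <<'E'
from scipy.spatial.transform import Rotation as Ro
def go(x,y,z,yaw):
    "shift (mm) and turn (deg) in present tool axes to TCP xyz, tool x at world yaw, pointing down"
    s=robot.read_state();R=Ro.from_rotvec(s["orientation"])
    T=Ro.from_euler("z",yaw,degrees=True)*Ro.from_euler("x",180,degrees=True)
    print("t",round(s["t"],2),"shift",np.round(R.inv().apply(np.array([x,y,z])-s["tcp_pos"])*1000,1),"turn",np.round((R.inv()*T).as_rotvec(degrees=True),2))
E
python3 - <<'E'
from h import *
i=robot.camera_info("wrist");s=robot.read_state();R=Ro.from_rotvec(s["orientation"])
print(i, "cam in tool",R.inv().apply(-i["R"].T@i["t"]-s["tcp_pos"]), "\n",i["R"]@R.as_matrix())
P=onplane(robot.camera_info("top"),[(140+a/5.333,110+b/5.333) for a,b in((60,97),(285,57),(340,402),(105,440))],.045)
print(P, rect(P),P.mean(0))
go(.50,.25,.30,8)
E
```

```text
{'vertical_fov': 61.96257681342477, 'cx': 282.57352104696844, 'cy': 210.9001676524094, 'dist_coeffs': array([-0.05481929,  0.        ,  0.        ,  0.        ,  0.        ]), 'R': array([[ 0.29431953, -0.95570462, -0.0021651 ],
       [-0.90306603, -0.27884897,  0.32667262],
       [-0.31280627, -0.0941909 , -0.94513507]]), 't': array([-0.59871702, -0.04065437,  0.38262197])} cam in tool [ 0.08593442 -0.00038431 -0.14336929] 
 [[-1.05116453e-03  9.99999378e-01  3.73331912e-04]
 [-9.45099670e-01 -8.71458004e-04 -3.26781049e-01]
 [-3.26780521e-01 -6.96336516e-04  9.45099998e-01]]
[[0.64530319 0.34654991 0.045     ]
 [0.66237902 0.23044649 0.045     ]
 [0.48593064 0.20195753 0.045     ]
 [0.46925966 0.32097733 0.045     ]] [565.7 274.3 178.7 120.2   8.3] [0.56571813 0.27498281 0.045     ]
t 0.1 shift [ 551.5 -691.1  -68.5] turn [-0.1   0.    9.18]
```

```bash
python3 -m pendant '[[[0.179,-0.236,0,0,0,0,1],[0.179,-0.236,0,0,0,0,1],[0.179,-0.236,0,0,0,0,1],[0.179,-0.236,0,0,0,0,1],[0.179,-0.236,0,0,0,0,1],[0.179,-0.236,0,0,0,0,1],[0.179,-0.236,0,0,0,0,1],[0.179,-0.236,0,0,0,0,1]]]'
python3 -m pendant '[[[0.179,-0.236,0,0,0,0,1],[0.179,-0.236,0,0,0,0,1],[0.179,-0.236,0,0,0,0,1],[0.179,-0.236,0,0,0,0,1],[0.179,-0.236,0,0,0,0,1],[0.179,-0.236,0,0,0,0,1],[0.179,-0.236,0,0,0,0,1],[0.179,-0.236,0,0,0,0,1]]]'
python3 -c "from h import *;go(.481,.2625,.23,8.3)"
```

```text
t: 0.77
tcp_pos: [0.2802, -0.2902, 0.2318]
orientation: [-3.104, -0.477, -0.003]
contact_force: [-0.0, -0.7, 0.1]
finger_gap: 1.001
t: 1.43
tcp_pos: [0.3807, -0.0108, 0.2308]
orientation: [-3.102, -0.482, -0.001]
contact_force: [-0.4, 0.5, 0.2]
finger_gap: 0.999
t 1.43 shift [ 178.5 -230.     1.5] turn [-0.15 -0.03  9.37]
```

```bash
python3 -m pendant '[[[0.179,-0.23,0.001,0,0,3,1],[0.179,-0.23,0.001,0,0,6,1],[0.179,-0.23,0.001,0,0,9.2,1],[0.179,-0.23,0.001,0,0,9.2,1],[0.179,-0.23,0.001,0,0,9.2,1],[0.179,-0.23,0.001,0,0,9.2,1],[0.179,-0.23,0.001,0,0,9.2,1],[0.179,-0.23,0.001,0,0,9.2,1]]]'
python3 -m pendant '[[[0,0,0,0,0,0,1],[0,0,0,0,0,0,1],[0,0,0,0,0,0,1]]]'
python3 - <<'E'
from h import *
i=robot.camera_info("wrist");im=robot.read_camera("wrist");j=robot.camera_info("wrist")
print(np.abs(i["t"]-j["t"]).max())
import pickle;pickle.dump((i,im),open("wbox.pkl","wb"));cv2.imwrite("pics/wbox.png",im[:,:,::-1])
E
```

```text
t: 2.1
tcp_pos: [0.4838, 0.2611, 0.226]
orientation: [-3.133, -0.226, 0.009]
contact_force: [-0.6, -0.5, -1.2]
finger_gap: 1.002
t: 2.35
tcp_pos: [0.483, 0.2547, 0.2308]
orientation: [3.134, 0.216, 0.001]
contact_force: [0.0, -0.3, 0.1]
finger_gap: 0.997
0.00016665989079928112
```

View pics/wbox.png

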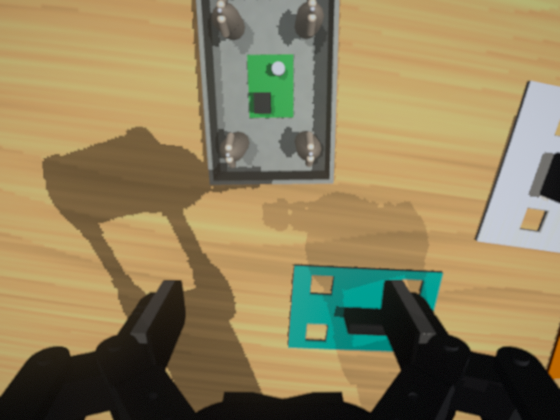

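The wrist view shows the box at (270,90), but its far end is cut off at the top edge. I'll move 60 mm forward and look again.

```bash
python3 -m pendant '[[[0.03,0,0,0,0,0,1],[0.06,0,0,0,0,0,1],[0.06,0,0,0,0,0,1],[0.06,0,0,0,0,0,1],[0.06,0,0,0,0,0,1]]]'
python3 - <<'E'
from h import *
i=robot.camera_info("wrist");im=robot.read_camera("wrist")
import pickle;pickle.dump((i,im),open("wbox.pkl","wb"))
cv2.imwrite("pics/wbox2.png",cv2.resize(im[20:270,150:400,::-1],(600,600),interpolation=cv2.INTER_CUBIC))
E
```

```text
t: 2.82
tcp_pos: [0.5422, 0.2633, 0.231]
orientation: [-3.134, -0.216, -0.001]
contact_force: [-0.0, 0.4, 0.1]
finger_gap: 0.997
```

View pics/wbox2.png

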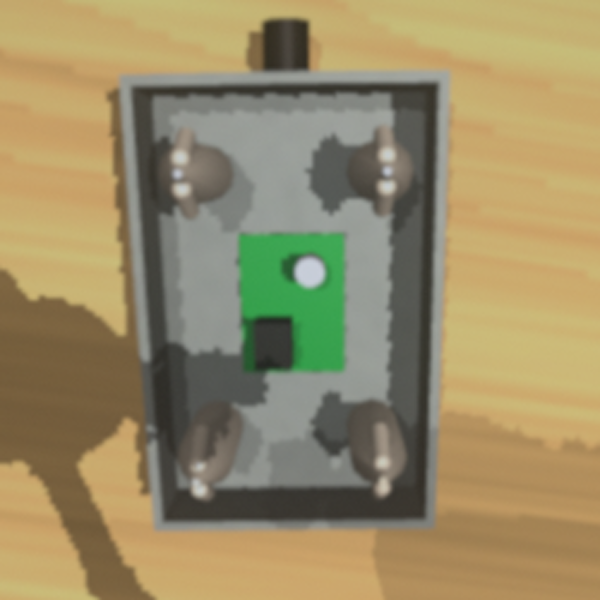

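The crop (2.4× from (150,20)) shows the rim's outer corners at about (122,76), (447,72), (433,527) and (157,528). The tips of the far posts are at (178,174) and (387,172).

```bash
python3 - <<'E'
from h import *
import pickle
i,im=pickle.load(open("wbox.pkl","rb"))
tr=lambda L:np.array([(150+(a+.5)/2.4-.5,20+(b+.5)/2.4-.5) for a,b in L])
C=tr([(122,76),(447,72),(433,527),(157,528)])
g=cv2.cvtColor(im,cv2.COLOR_RGB2GRAY)
h=cv2.cvtColor(im,cv2.COLOR_RGB2HSV)[...,1]
C2=cv2.cornerSubPix(h,np.float32(C).reshape(-1,1,2).copy(),(3,3),(-1,-1),(3,30,.01))[:,0]
for c in(C,C2):
    P=onplane(i,c,.045);print(np.round(c,1).tolist(),rect(P),P.mean(0)[:2],[round(np.linalg.norm(P[k]-P[k-1])*1000,1) for k in range(4)])
T=onplane(i,tr([(178,174),(387,172)]),.08);d=T[0]-T[1];yaw=np.degrees(np.arctan2(-d[0],d[1]))
print("tips",T,np.linalg.norm(d),yaw,T.mean(0)[:2]-.055*np.array([np.cos(np.radians(yaw)),np.sin(np.radians(yaw))]))
t=np.radians(11.75);go(.5683-.025*np.cos(t),-.275-.025*np.sin(t),.231,11.75)
E
```

```text
[[200.5, 51.4], [336.0, 49.7], [330.1, 239.3], [215.1, 239.7]] [570.4 279.6 179.5 118.2   8.5] [0.57057807 0.27966462] [np.float64(178.5), np.float64(118.0), np.float64(179.1), np.float64(118.2)]
[[199.39999389648438, 50.900001525878906], [336.6000061035156, 48.70000076293945], [330.3999938964844, 239.39999389648438], [214.1999969482422, 240.5]] [570.6 280.  180.  119.5   8.5] [0.5705844  0.27996088] [np.float64(179.9), np.float64(119.5), np.float64(180.0), np.float64(119.4)]
tips [[0.61977903 0.3224677  0.08      ]
 [0.62983208 0.2533072  0.08      ]] 0.06988732967088675 8.270495503983428 [0.57037755 0.27997588]
t 2.87 shift [-7.310e+01  5.387e+02  2.000e-01] turn [-0.02 -0.08 -3.83]
```

```bash
python3 -m pendant '[[[-0.036,0.27,0,0,0,0,1],[-0.036,0.27,0,0,0,0,1],[-0.036,0.27,0,0,0,0,1],[-0.036,0.27,0,0,0,0,1],[-0.036,0.27,0,0,0,0,1],[-0.036,0.27,0,0,0,0,1],[-0.036,0.27,0,0,0,0,1]]]'
python3 -m pendant '[[[-0.036,0.27,0,0,0,-2,1],[-0.036,0.27,0,0,0,-3.8,1],[-0.036,0.27,0,0,0,-3.8,1],[-0.036,0.27,0,0,0,-3.8,1],[-0.036,0.27,0,0,0,-3.8,1],[-0.036,0.27,0,0,0,-3.8,1],[-0.036,0.27,0,0,0,-3.8,1],[-0.036,0.27,0,0,0,-3.8,1]]]'
python3 -m pendant '[[[0,0,0,0,0,0,1],[0,0,0,0,0,0,1],[0,0,0,0,0,0,1]]]'
python3 - <<'E'
from h import *
i=robot.camera_info("wrist");im=robot.read_camera("wrist")
import pickle;pickle.dump((i,im),open("wcov.pkl","wb"))
cv2.imwrite("pics/wcov.png",im[:,:,::-1])
for c in blobs(white(im),3000): print(c.mean((0,1)),rect(onplane(i,c,.005)))
k=(im.max(2)<60)
for c in blobs(k,200):
    if c[:,0,1].max()<290: print("dark",c.mean((0,1)),rect(onplane(i,c,.041)))
s=robot.read_state();print(s["tcp_pos"],Ro.from_rotvec(s["orientation"]).as_matrix()[:,0])
E
```

```text
t: 3.45
tcp_pos: [0.5429, -0.0119, 0.2319]
orientation: [3.132, 0.214, 0.004]
contact_force: [0.7, 0.2, 0.1]
finger_gap: 1.001
t: 4.12
tcp_pos: [0.5442, -0.2848, 0.2308]
orientation: [3.124, 0.314, 0.0]
contact_force: [1.9, -0.3, 0.8]
finger_gap: 0.999
t: 4.37
tcp_pos: [0.546, -0.2789, 0.2313]
orientation: [3.124, 0.325, 0.002]
contact_force: [-0.2, -0.9, 0.2]
finger_gap: 0.997
[279.20578778 145.30385852] [ 570.6 -272.4  180.1  121.2   11.8]
[ 50.83820998 113.83304647] [ 5.265e+02 -3.980e+01  1.799e+02  1.207e+02 -5.000e-01]
dark [278.40875912 153.01459854] [ 572.4 -271.6   49.2   12.2   11.4]
dark [ 52.03378378 151.27027027] [ 5.302e+02 -5.100e+01  5.480e+01  3.270e+01 -5.000e-01]
[ 0.54615493 -0.27887097  0.23118882] [0.97856307 0.2059443  0.00112441]
```

View pics/wcov.png

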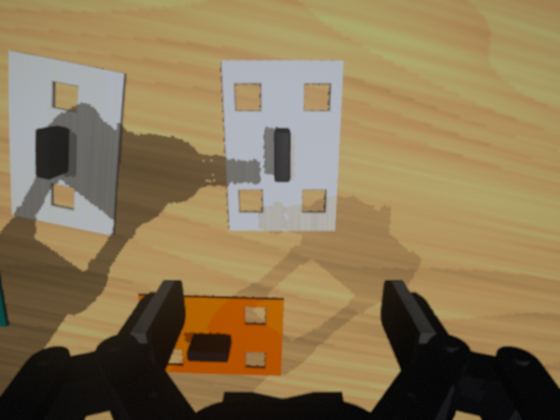

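The wrist view shows the cover centred under the camera at (280,146), with its four holes clear and its handle at (282,155). The orange look-alike is at (210,335), away from the path. Next I descend and grasp.

```bash
python3 -c "from h import *;go(.5706,-.2724,.012,11.8)"
```

```text
t 4.42 shift [ 25.   -1.4 219.2] turn [ 0.04 -0.06  0.08]
```

```bash
python3 -m pendant '[[[0.025,-0.001,0.04,0,0,0,1],[0.025,-0.001,0.08,0,0,0,1],[0.025,-0.001,0.12,0,0,0,1],[0.025,-0.001,0.16,0,0,0,1],[0.025,-0.001,0.19,0,0,0,1],[0.025,-0.001,0.21,0,0,0,1],[0.025,-0.001,0.219,0,0,0,1],[0.025,-0.001,0.219,0,0,0,1]]]'
python3 -m pendant '[[[0,0,0,0,0,0,0.5],[0,0,0,0,0,0,0.2],[0,0,0,0,0,0,0],[0,0,0,0,0,0,0],[0,0,0,0,0,0,0],[0,0,0,0,0,0,0],[0,0,0,0,0,0,0],[0,0,0,0,0,0,0]]]' 80
```

```text
t: 5.08
tcp_pos: [0.5691, -0.2725, 0.0086]
orientation: [-3.122, -0.324, 0.006]
contact_force: [0.6, 0.0, -0.7]
finger_gap: 1.0
t: 5.75
tcp_pos: [0.5708, -0.2747, 0.0125]
orientation: [3.124, 0.322, 0.003]
contact_force: [-1.7, 0.3, 5.5]
finger_gap: 0.172
```

```bash
python3 -m pendant '[[[0,0,-0.015,0,0,0,0],[0,0,-0.04,0,0,0,0],[0,0,-0.075,0,0,0,0],[0,0,-0.11,0,0,0,0],[0,0,-0.14,0,0,0,0],[0,0,-0.15,0,0,0,0],[0,0,-0.15,0,0,0,0],[0,0,-0.15,0,0,0,0]]]'
python3 -m pendant '[[[0,0,0,0,0,0,0],[0,0,0,0,0,0,0],[0,0,0,0,0,0,0]]]'
python3 - <<'E'
from h import *
i=robot.camera_info("wrist");im=robot.read_camera("wrist");s=robot.read_state()
cv2.imwrite("pics/whold.png",im[:,:,::-1]);print(s["tcp_pos"],s["orientation"],s["finger_gap"],s["contact_force"])
import pickle;pickle.dump((i,im,s["tcp_pos"],s["orientation"]),open("whold.pkl","wb"))
E
```

```text
t: 6.42
tcp_pos: [0.5701, -0.2743, 0.1601]
orientation: [-3.125, -0.322, 0.001]
contact_force: [-0.2, 0.6, -1.5]
finger_gap: 0.178
t: 6.67
tcp_pos: [0.5695, -0.2739, 0.1585]
orientation: [-3.123, -0.322, 0.005]
contact_force: [0.4, 0.5, -1.3]
finger_gap: 0.173
[ 0.56965083 -0.27403128  0.15910667] [-3.12316114 -0.32205263  0.00424354] 0.17371538086011054 [ 0.18923643 -0.38706221 -0.29795134]
```

View pics/whold.png

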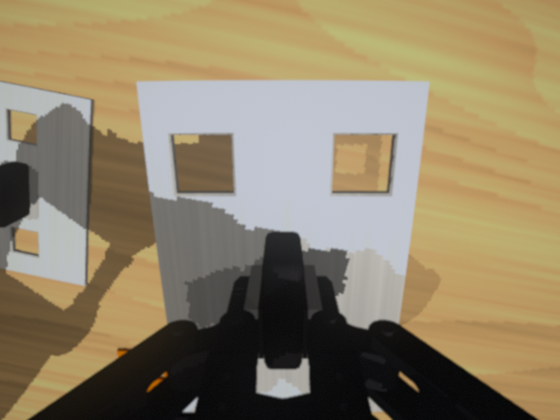

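The held view shows the gripped cover with its front corners at about (137,81) and (428,80). Its two front holes are centred near (204,164) and (364,163).

```bash
python3 - <<'E'
from h import *
import pickle
i,im,p,o=pickle.load(open("whold.pkl","rb"));R=Ro.from_rotvec(o)
g=cv2.cvtColor(im,cv2.COLOR_RGB2HSV)[...,1]
c=np.float32([(137,81),(428,80),(173,134),(234,134),(234,194),(175,194),(333,133),(395,133),(391,192),(332,193)]).reshape(-1,1,2)
c2=cv2.cornerSubPix(g,c.copy(),(4,4),(-1,-1),(3,30,.01))[:,0]
print((c2-c[:,0]).round(1).tolist())
for zt in(.150,.152,.154):
    L=R.inv().apply(onplane(i,c2,zt)-p)*1000
    fl=L[:2].mean(0);w=np.linalg.norm(L[0]-L[1]);a=np.degrees(np.arctan2(L[0,0]-L[1,0],L[1,1]-L[0,1]))
    h1,h2=L[2:6].mean(0),L[6:].mean(0);ah=np.degrees(np.arctan2(h1[0]-h2[0],h2[1]-h1[1]))
    print(zt,"edge mid",fl.round(1),"w",w.round(1),"ang",a.round(2),"holes mid",((h1+h2)/2).round(1),"d",np.linalg.norm(h1-h2).round(1),ah.round(2))
# box in tool axes at its view
E
```

```text
[[-1.5, 0.20000000298023224], [1.2999999523162842, 0.800000011920929], [-0.10000000149011612, 0.6000000238418579], [-3.5999999046325684, 0.6000000238418579], [-0.8999999761581421, -3.5999999046325684], [3.700000047683716, -3.4000000953674316], [1.2999999523162842, 1.399999976158142], [-2.5999999046325684, 1.7000000476837158], [0.0, 0.0], [-0.10000000149011612, -2.0999999046325684]]
0.15 edge mid [90.1 -0.9  8.9] w 121.3 ang -0.0 holes mid [55.4 -0.6  9. ] d 69.8 0.19
0.152 edge mid [90.  -0.9  6.9] w 119.7 ang -0.0 holes mid [55.8 -0.6  7. ] d 68.9 0.19
0.154 edge mid [89.9 -0.9  4.9] w 118.1 ang -0.0 holes mid [56.2 -0.6  5. ] d 68.0 0.19
```

```bash
python3 -c "from h import *;go(.5704,.2792,.159,8.5)"
```

```text
t 6.72 shift [ 113.6 -541.4    1. ] turn [-0.12  0.15  3.27]
```

```bash
python3 -m pendant '[[[0.003,-0.015,0,0,0,0,0],[0.009,-0.045,0,0,0,0,0],[0.016,-0.078,0,0,0,0,0],[0.024,-0.112,0,0,0,0,0],[0.031,-0.146,0,0,0,0,0],[0.038,-0.18,0,0,0,0,0],[0.045,-0.214,0,0,0,0,0],[0.052,-0.248,0,0,0,0,0]]]'
python3 -m pendant '[[[0.007,-0.034,0,0,0,0.4,0],[0.014,-0.068,0,0,0,0.8,0],[0.021,-0.102,0,0,0,1.2,0],[0.028,-0.136,0,0,0,1.6,0],[0.035,-0.17,0,0,0,2,0],[0.042,-0.205,0,0,0,2.4,0],[0.049,-0.24,0,0,0,2.8,0],[0.055,-0.265,0,0,0,3.2,0]]]'
python3 -m pendant '[[[0.005,-0.02,0,0,0,0,0],[0.007,-0.028,0,0,0,0,0],[0.007,-0.028,0,0,0,0,0],[0.007,-0.028,0,0,0,0,0],[0.007,-0.028,0,0,0,0,0],[0.007,-0.028,0,0,0,0,0]]]'
python3 - <<'E'
from h import *
i=robot.camera_info("wrist")
L=[]
im=robot.read_camera("wrist")
for k in range(5): s=robot.read_state();L.append(np.r_[s["tcp_pos"],s["orientation"]*np.sign(s["orientation"][0])]);robot.read_camera("wrist")
print(np.mean(L,0),np.std(L,0))
cv2.imwrite("pics/wover.png",im[:,:,::-1])
import pickle;pickle.dump((i,im,s["tcp_pos"],s["orientation"]),open("wover.pkl","wb"))
go(.5704,.2792,.159,8.5)
E
```

```text
t: 7.38
tcp_pos: [0.5699, -0.0186, 0.161]
orientation: [-3.125, -0.323, 0.0]
contact_force: [0.3, 0.4, -0.6]
finger_gap: 0.173
t: 8.05
tcp_pos: [0.5689, 0.2533, 0.1608]
orientation: [-3.132, -0.238, 0.001]
contact_force: [0.1, 0.3, -0.4]
finger_gap: 0.172
t: 8.55
tcp_pos: [0.5732, 0.277, 0.1614]
orientation: [3.133, 0.232, 0.0]
contact_force: [0.1, -1.0, -0.6]
finger_gap: 0.171
[5.73262969e-01 2.77422107e-01 1.61505035e-01 3.13288705e+00
 2.32703815e-01 3.97994367e-04] [3.14269499e-05 2.52756252e-04 2.21773486e-05 4.44264359e-05
 4.43329320e-04 7.41562353e-05]
t 8.85 shift [-2.5 -1.6  2.4] turn [-0.   -0.01  0.04]
```

View pics/wover.png

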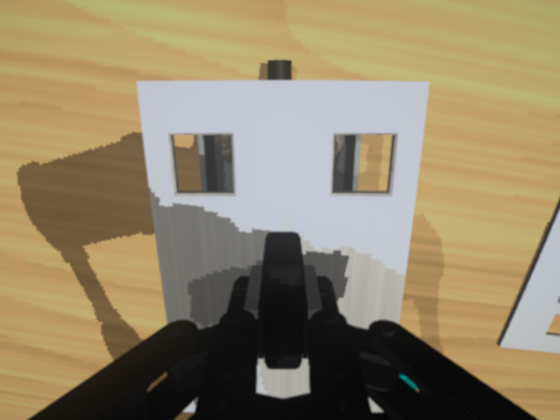

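The view shows the cover over the box, with rim and floor visible through the front holes and the box's dark connector at (280,70). I'll correct the offset and lower to just above the tips before checking again.

```bash
python3 -m pendant '[[[-0.0025,-0.0016,0.02,0,0,0,0],[-0.0025,-0.0016,0.04,0,0,0,0],[-0.0025,-0.0016,0.055,0,0,0,0],[-0.0025,-0.0016,0.063,0,0,0,0],[-0.0025,-0.0016,0.063,0,0,0,0],[-0.0025,-0.0016,0.063,0,0,0,0],[-0.0025,-0.0016,0.063,0,0,0,0]]]'
python3 - <<'E'
from h import *
i=robot.camera_info("wrist");im=robot.read_camera("wrist");s=robot.read_state()
cv2.imwrite("pics/wlow.png",cv2.resize(im[70:260,130:440,::-1],(775,475),interpolation=cv2.INTER_CUBIC))
import pickle;pickle.dump((i,im,s["tcp_pos"],s["orientation"]),open("wlow.pkl","wb"))
go(.5704,.2792,.159,8.5)
E
```

```text
t: 9.43
tcp_pos: [0.571, 0.2799, 0.0998]
orientation: [-3.132, -0.235, -0.003]
contact_force: [0.7, -0.4, -0.8]
finger_gap: 0.173
t 9.48 shift [ -0.6   0.6 -58.9] turn [-0.04 -0.15  0.08]
```

View pics/wlow.png

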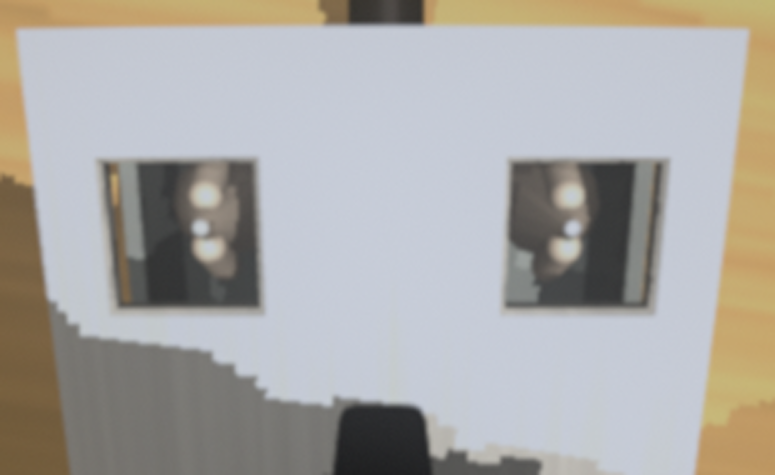

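The crop shows the post tips through the front holes at (201,228) and (572,228).

```bash
python3 - <<'E'
from h import *
import pickle
i,im,p,o=pickle.load(open("wlow.pkl","rb"));R=Ro.from_rotvec(o)
tr=lambda L:np.array([(130+(a+.5)/2.5-.5,70+(b+.5)/2.5-.5) for a,b in L])
T=R.inv().apply(onplane(i,tr([(201,228),(572,228)]),.08)-p)*1000
H=R.inv().apply(onplane(i,tr([(17,29),(748,29),(98,158),(258,158),(262,312),(115,312),(509,158),(668,158),(655,312),(503,312)]),p[2]-.007)-p)*1000
print("p",p,"tips",T.round(1),T.mean(0).round(1));print("front",H[:2].round(1),"holes",H[2:6].mean(0).round(1),H[6:].mean(0).round(1))
E
```

```text
p [0.57109598 0.27995395 0.10011774] tips [[ 54.3 -34.9  20.3]
 [ 54.2  35.2  20.2]] [54.2  0.2 20.3]
front [[ 90.  -60.4   7.3]
 [ 89.8  59.3   7.2]] holes [ 55.2 -35.4   7.2] [55.2 34.6  7.1]
```

```bash
python3 -m pendant '[[[-0.0008,0.0006,0.002,0,0,0,0],[-0.0008,0.0006,0.006,0,0,0,0],[-0.0008,0.0006,0.01,0,0,0,0],[-0.0008,0.0006,0.015,0,0,0,0],[-0.0008,0.0006,0.02,0,0,0,0],[-0.0008,0.0006,0.025,0,0,0,0],[-0.0008,0.0006,0.03,0,0,0,0],[-0.0008,0.0006,0.03,0,0,0,0]]]'
python3 -m pendant '[[[0,0,0.001,0,0,0,0],[0,0,0.002,0,0,0,0],[0,0,0.003,0,0,0,0],[0,0,0.004,0,0,0,0],[0,0,0.005,0,0,0,0],[0,0,0.006,0,0,0,0],[0,0,0.007,0,0,0,0],[0,0,0.008,0,0,0,0]]]'; python3 -c "
from h import *;go(.5704,.2792,.057,8.5);print(robot.read_state()['moment'])"
```

```text
t: 10.15
tcp_pos: [0.5705, 0.2794, 0.0703]
orientation: [-3.131, -0.235, -0.005]
contact_force: [-0.1, 0.6, 6.5]
finger_gap: 0.173
t: 10.82
tcp_pos: [0.5698, 0.2791, 0.0603]
orientation: [-3.132, -0.235, -0.001]
contact_force: [-0.0, -0.3, -1.2]
finger_gap: 0.171
t 10.82 shift [ 0.6 -0.   3.3] turn [-0.01 -0.04  0.08]
[ 0.0287479   0.01573977 -0.03483586]
```

```bash
python3 -m pendant '[[[0,0,0.001,0,0,0,0],[0,0,0.002,0,0,0,0],[0,0,0.003,0,0,0,0],[0,0,0.003,0,0,0,0],[0,0,0.003,0,0,0,0]]]'; python3 -m pendant '[[[0,0,0.0005,0,0,0,0],[0,0,0.001,0,0,0,0],[0,0,0.0015,0,0,0,0],[0,0,0.0015,0,0,0,0]]]'; python3 -c "
from h import *;go(.5704,.2792,.057,8.5);print(robot.read_state()['moment'])"
```

```text
t: 11.23
tcp_pos: [0.5695, 0.2789, 0.0575]
orientation: [3.133, 0.235, -0.0]
contact_force: [-3.2, -1.4, 2.5]
finger_gap: 0.174
t: 11.57
tcp_pos: [0.5695, 0.2789, 0.0575]
orientation: [-3.133, -0.235, -0.001]
contact_force: [-6.2, -2.8, 9.8]
finger_gap: 0.174
t 11.57 shift [ 0.9 -0.2  0.5] turn [-0.   -0.02  0.08]
[-0.44777376  0.89408055 -0.02997184]
```

```bash
python3 -m pendant '[[[-0.0004,0,0.001,0,0,0,0],[-0.0008,0,0.002,0,0,0,0],[-0.0008,0,0.003,0,0,0,0],[-0.0008,0,0.003,0,0,0,0],[-0.0008,0,0.003,0,0,0,0],[-0.0008,0,0.003,0,0,0,0]]]'; python3 - <<'E'
from h import *
print(robot.read_state()['moment']);go(.5704,.2792,.057,8.5)
a=robot.read_camera("scene")[150:310,340:510,::-1];b=robot.read_camera("wrist")[:,:,::-1]
c=np.zeros((400,800,3),np.uint8);c[:,:400]=cv2.resize(a,(400,400),interpolation=2);c[:300,400:]=cv2.resize(b,(400,300))
cv2.imwrite("pics/press.png",c)
E
```

```text
t: 12.07
tcp_pos: [0.5696, 0.2789, 0.0574]
orientation: [-3.132, -0.235, -0.005]
contact_force: [-7.6, -3.9, 19.9]
finger_gap: 0.173
[-0.82124344  1.40127718 -0.00274958]
t 12.07 shift [ 0.9 -0.2  0.4] turn [-0.02 -0.2   0.07]
```

View pics/press.png

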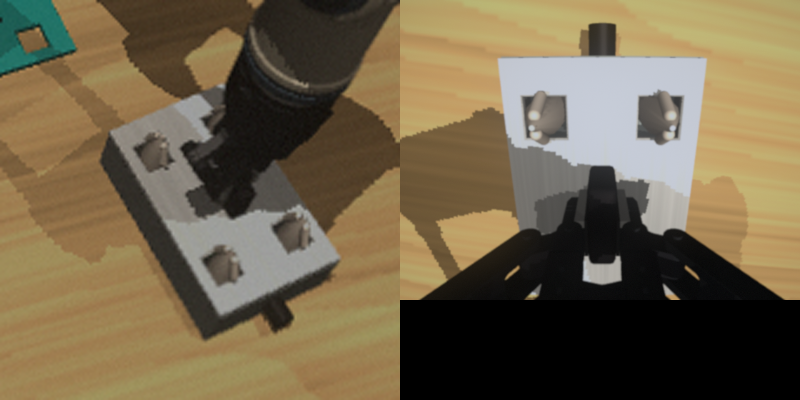

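The plate lies on the rim with all visible posts through their holes. In the scene half they are at (155,152), (222,265) and (293,232), and in the wrist half at (545,117) and (660,117). I'll unload, open, then back off straight up.

```bash
python3 -m pendant '[[[-0.0004,0,-0.002,0,0,0,0],[-0.0008,0,-0.004,0,0,0,0],[-0.0008,0,-0.0055,0,0,0,0],[-0.0008,0,-0.0055,0,0,0,0],[-0.0008,0,-0.0055,0,0,0,0]]]'; python3 -m pendant '[[[0,0,0,0,0,0,0.5],[0,0,0,0,0,0,1],[0,0,0,0,0,0,1],[0,0,0,0,0,0,1],[0,0,0,0,0,0,1],[0,0,0,0,0,0,1],[0,0,0,0,0,0,1],[0,0,0,0,0,0,1]]]'
```

```text
t: 12.58
tcp_pos: [0.5688, 0.2788, 0.0582]
orientation: [-3.133, -0.235, -0.003]
contact_force: [5.4, 0.7, -0.9]
finger_gap: 0.177
t: 13.25
tcp_pos: [0.568, 0.2787, 0.0583]
orientation: [3.133, 0.235, -0.0]
contact_force: [0.4, -0.3, -0.5]
finger_gap: 1.003
```

Force is near zero and the gripper is open. I'll rise 175 mm and back off 60 mm for a look at the whole cover.

```bash
python3 -m pendant '[[[0,0,-0.01,0,0,0,1],[0,0,-0.035,0,0,0,1],[0,0,-0.07,0,0,0,1],[0,0,-0.105,0,0,0,1],[0,0,-0.14,0,0,0,1],[-0.03,0,-0.17,0,0,0,1],[-0.03,0,-0.175,0,0,0,1],[-0.03,0,-0.175,0,0,0,1]]]'
python3 -m pendant '[[[0,0,0,0,0,0,1],[0,0,0,0,0,0,1],[0,0,0,0,0,0,1]]]'
python3 - <<'E'
from h import *
i=robot.camera_info("wrist");im=robot.read_camera("wrist")
for c in blobs(white(im),3000):
    for z in(.05,.058): print(z,c.mean((0,1)).round(),rect(onplane(i,c,z)))
a=robot.read_camera("scene")[170:300,365:495,::-1]
c=np.zeros((400,800,3),np.uint8);c[:,:400]=cv2.resize(a,(400,400),interpolation=2);c[:,400:]=cv2.resize(im[30:260,165:395,::-1],(400,400),interpolation=2)
cv2.imwrite("pics/done.png",c)
E
```

```text
t: 13.92
tcp_pos: [0.5388, 0.2748, 0.2388]
orientation: [-3.13, -0.236, -0.012]
contact_force: [-0.1, -0.5, 0.6]
finger_gap: 0.999
t: 14.17
tcp_pos: [0.5381, 0.2739, 0.2308]
orientation: [3.132, 0.234, -0.006]
contact_force: [0.2, 0.2, -0.2]
finger_gap: 1.001
0.05 [528. 225.] [ 5.375e+02  2.000e-01  1.588e+02  1.034e+02 -5.000e-01]
0.058 [528. 225.] [ 5.396e+02  7.300e+00  1.548e+02  1.008e+02 -5.000e-01]
0.05 [278. 150.] [569.8 279.8 180.8 121.1   8.4]
0.058 [278. 150.] [571.1 280.  176.4 118.1   8.4]
```

View pics/done.png

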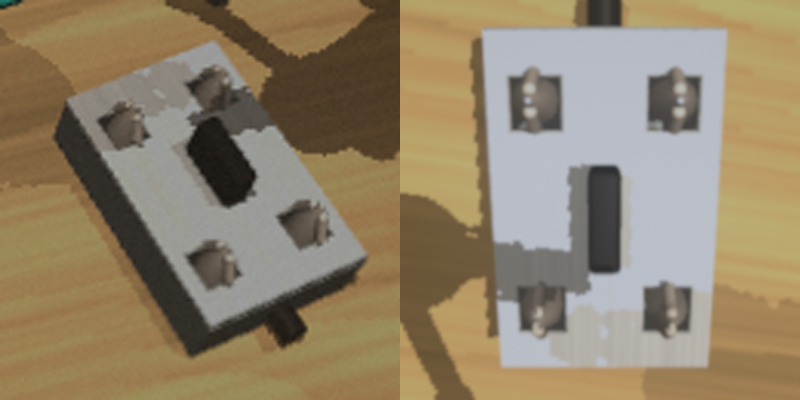

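Both halves show the cover square on the rim, with all four posts through and their barbs overlapping the hole edges. In the right half the posts are at (535,100), (675,100), (541,310) and (667,308). The plate's apparent size (180.8 × 121.1 mm) matches a top face at 50 mm, so it is flush.

```bash
python3 -c "
from workcell import robot
print(robot.sign_off(), robot.read_state()['t'])"
```

```text
the job is handed in; nothing more can be done
the job is handed in; nothing more can be done
```

The four-hole cover is fitted on the box and the job is handed in, at about 14 s of the 45 s allowed. I gripped it by its handle, lined it up on the post tips using the wrist camera, and pressed it down until it stopped on the rim. I then unloaded, opened the gripper and moved clear. I did not touch the two-hole spare or the coloured look-alikes.

**Flush:** The tool height stayed at 57.5 mm (plate underside about 45 mm) while the press rose from 10 N to 20 N. After release, the plate measured 180.8 × 121.1 mm if its top is taken at 50 mm, which fits lying on the rim.

**Position:** The cover's centre is at (569.8, 279.8) mm, turned 8.4°; the wrist camera had put the box at (570.5, 280.0) mm, 8.5°.

**Posts:** The last pictures show all four posts through, with their barbs over the hole edges. I judged the clicks from these pictures and the stop height, as no force peak was seen for each post.

**Disagreements:**
- The top camera placed the box about 5 mm away from where the wrist camera did. I used the wrist camera, corrected by how the held plate looked in it.
- While pressing there was a sideways force of about 8 N, which was gone once the gripper opened.

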